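# Pick a control card from the slotted rack into the shipping carton

## Robot

A 6-joint arm with a two-finger parallel gripper is mounted at the origin on the work surface. World frame = base frame: x ahead of the robot, y to its left, z up, the work surface at z = 0. Lengths are in m, angles in rad, forces in N, time in s.
With the tool pointing down it reaches from about 0.35 to 0.775 m from the base axis. Payload 5.5 kg.
Tool frame: the origin (TCP) lies on the centre line of the jaws, within the pads' length; the fingertips stand 11 mm ahead of it and the grasp point (between the pads) lies 8 mm behind it (env.nose_length is the distance from the TCP to the fingertips, in m); x points along the fingers, z is the direction in which the jaws open and shut, and the axes are right-handed (so a half turn about x gives the same grasp; the last joint's range is limited). The gripper opens to 85 mm and grips with 20 to 120 N. Pads are 22 mm wide; open, the fingers measure 114 mm over their backs; the gripper's body (76 mm by 85 mm) begins 54 mm behind the grasp point. The pads swing forward as they close: fully open they stand 13 mm farther back than shut.
Start: joints at [1.121, 0.313, 0.046, 1.304, 0, 1.431], TCP at [0.175, 0.548, 0.242] pointing down, gripper open.
Joint ranges: [-2.76, 2.76], [-0.86, 1.69], [-1.03, 1.26], [-2.2, 2.34], [-1.47, 1.5], [-3.14, 3.14]. Speed limits (rad/s): [2.57, 2.57, 3.14, 3.14, 3.14, 3.14].

## Interface

Orientations are given as a unit quaternion [w, x, y, z].
In Python, from workcell import env gives the robot as it stands. The module is installed in compiled form; this text tells all that it offers.
- The arm moves only by the tool step_arm, never from a script. Its argument "moves" is a list that holds one entry, the list of rows, each a list of 7 numbers: the turn, a rotation vector about the tool's x, y, z in rad, then the shift along the tool's x, y, z in m, then the opening, from 0 (shut) to 1 (fully open). In form: [[[rx, ry, rz, tx, ty, tz, grip], ...]]. A call has 1 to 12 rows; each row is the pose to reach, as a shift and turn from the pose measured when the call began, along the tool's axes at that moment; what a row does not reach only later rows make up. A row lasts 1/10 s, in which the tool goes at most 50 mm and 8.59 degrees, less where a joint would pass 70% of its speed; a pose out of reach is approached as far as the arm can. A call with a gripper value outside its range is refused whole. The fingers move at their own pace and stop on an object; "force" is the grip in N (left out, the last holds). Time passes only in rows, so rows that repeat a pose let the fingers close. It gives the time, the measured TCP pose, the force and the opening at its end, in the units of the state.
- env.get_state(): the state, without advancing time (a new reading comes with each control period).
- env.read_camera(name): name is "scene" or "top" or "wrist"; returns (picture, depth): 480x640x3 uint8, red, green, blue; 480x640 float32, m along the optical axis (not along the pixel's ray), 0 where there is no reading.
- env.get_calibration(name): a dict with "mtx" (3x3 intrinsics, pixels), "camera_from_world" (4x4, takes a point from world to camera coordinates); the wrist camera has in their place "T_tool_cam" (4x4, takes a point from camera to tool coordinates, whose origin is the TCP and whose axes are the tool frame's). Camera axes: x right, y down, z forward; pixel columns grow to the right and rows downward; lengths in m; the calibration is good to about 2 mm. A picture is of the moment at which its call begins: read the wrist's pose just before it. get_calibration takes no time and is no camera call.
- env.hand_in(): hands the job in, once; it reports no verdict.
Trained networks look in the newest picture that a camera, given by its name, has taken for a name from the list of things; names that differ only in an ending like _2 or _b are one class to them, and where a whole thing is asked for, a point or a joint stands for the part that bears it (a point fixed in the world has none). Each returns a list of dicts, best first, with "confidence" (0 to 1); they miss things now and then, are a little off and sometimes report something else, mostly with a low value. They report only what shows in the picture. A call takes as long as a camera call.
- env.boxes_of(camera, thing): "uv" ([column, row] in pixels, amid what is visible of it).
- env.silhouettes(camera, thing): "mask" (480x640 bool, what is visible of it) and "uv" ([column, row] in pixels, amid what is visible of it).
The state is a dict: "clock": time; "joint_pos": joint angles; "qvel": joint speeds; "tau": joint torques, N m; "tcp_pos": TCP position; "orientation": TCP orientation; "wrist_force": force on the tool from outside, world axes, zero at the start; "ft_torque": the same for the moment, N m; "finger_gap": finger opening in m.
Only numpy, scipy, OpenCV 4.12 (cv2) and the standard library are available. Lean on these libraries where they do the work, as an engineer would, in place of code of your own. Each camera call takes 0.05 s, during which the arm holds its last target.

## Task

Swing the yellow retaining bar well aside, right off the rack, then take the green control card with the orange top strip by its top edge and slide it straight up out of its slot. Carry it to the shipping carton and lower it upright into the empty narrow middle compartment, all the way to the bottom before you let go. Leave the other two panels, the packed parts and everything else on the bench where they are.

Things in the scene. Friction and masses are not known exactly. Their poses are not given: they have to be found in the camera images.
- card_center (a point): The control card: green circuit board with chips, thin aluminium frame, bright orange strip along its top edge. A stiff panel 8 mm thick (x), 120 wide (y), 110 tall (z up), about 0.16 kg. This point is its centre, 55 mm below the top edge. It starts upright in one of the rack's three slots (which one varies), its top 32 mm above the slot walls, where it can be pinched across its thickness.
- rack: Fixed black rack, 186 (x) x 148 (y) x 90 mm tall. Origin: middle of its underside. Three upright grooved slots at x = -56, 0, +56 mm each hold a panel standing across y, with 48 mm free between panels. Slot floor 12 mm up, grooves up to 90 mm: a panel must rise 80 mm straight up. Grooves hold the outer 10 mm of its side edges, with 3 mm play across its thickness and 4 mm along its width.
- keeper (a joint): Yellow retaining bar on an upright hinge (rad). At 0 it is closed: it runs from the hinge along the rack's -x, 6 mm above all three panels, so none can rise. At q it points along the rack's (-cos q, +sin q): it swings level to the rack's +y side; stop at 1.6. Clear of all slots from about 1.1. Turns lightly, stays where left; starts at 0 to 0.1.
- keeper_hinge (a point): Hinge axis of the retaining bar (upright), at rack x = +100, y = +48 mm, 133 mm up (half-way up the bar, which is 10 mm high and 12 mm wide). The hinge post ends 141 mm above the table.
- keeper_knob (a point): Centre of the red upright round knob at the bar's free end, 200 mm from the hinge axis: 20 mm diameter, 40 mm tall, from 138 to 178 mm above the table; this point is 158 mm up.
- carton: Fixed open carton, 172 (x) x 150 (y) x 75 mm tall, board 5 mm thick. Origin: middle of its underside. Two dividers make three compartments along x; the outer two hold packed parts, the middle one, centred on the origin, is empty: 28 mm (x) by 140 mm (y), floor 5 mm up. The card fits there standing on its bottom edge, width along the carton's y, its centre then 60 mm above the table.
- glass_center (a point): Clear glass panel with a blue top edge in another slot, same 8 x 120 x 110 mm size. Its centre; axes as for the card.
- cover_center (a point): Dark steel cover plate in another slot, same 8 x 120 x 110 mm size. Its centre; axes as for the card.
- packA_center (a point): White packed part with a blue band in the carton's -x outer compartment, 52 x 124 x 58 mm; its centre.
- packB_center (a point): Pale packed part with a green band in the carton's +x outer compartment, 52 x 124 x 58 mm; its centre.
- tape_center (a point): Yellow tape roll lying flat on the table, 100 mm across, 48 mm high; its centre.
- scanner_center (a point): Grey and black hand scanner lying on the table, about 155 x 62 x 34 mm; a point inside it.
- driver_grip (a point): Screwdriver with a green handle lying on the table; a point in its handle.
- smallbox_center (a point): Closed cardboard box on the table, 90 x 120 x 55 mm; its centre.

How it is judged:
On the way, in this order (a step that is already met when the one before it is completed fails the run):
1. the retaining bar is swung aside (beyond 1.0 rad) with the card still down in its slot (value of joint keeper above 1 rad and z of card_center in the frame of rack below 0.08 m), for 0.1 s.
2. the card is held, upright within 0.35 rad, and risen clear of the slots (centre over 147 mm above the table) (z of card_center in the frame of rack above 0.147 m and angle between card_center's own z axis and vertical below 0.35 rad and contact force between the fingers and card above 0.5 N), for 0.1 s.
3. the card, still held, is lowered into the carton's middle compartment to within 10 mm of its floor (x of card_center in the frame of carton between -0.02 and 0.02 m and y of card_center in the frame of carton between -0.02 and 0.02 m and z of card_center in the frame of carton between 0.045 and 0.07 m and contact force between the fingers and card above 0.5 N), for 0.1 s.
At the end, for the whole second after the job is handed in: The card stands in the carton's middle compartment: centre within 20 mm of the carton's middle in its x and y, 45 to 70 mm above the table, upright within 0.38 rad and in line with the compartment within 0.45 rad, released and at rest (x of card_center in the frame of carton between -0.02 and 0.02 m and y of card_center in the frame of carton between -0.02 and 0.02 m and z of card_center in the frame of carton between 0.045 and 0.07 m and angle between card_center's own z axis and vertical below 0.38 rad and angle between the x axis of card_center and the x axis of carton, either way round below 0.45 rad and linear speed of card below 0.02 m/s and contact force between the fingers and card below 0.1 N); the robot touches nothing.
It fails at once if another panel is moved more than 20 mm (distance of any of glass_center, cover_center from where it was at the start of the episode above 0.02 m).
It fails at once if a packed part is moved more than 25 mm (distance of any of packA_center, packB_center from where it was at the start of the episode above 0.025 m).
It fails at once if a thing lying on the bench is moved more than 30 mm (distance of any of tape_center, scanner_center, driver_grip, smallbox_center from where it was at the start of the episode above 0.03 m).
It also fails if it takes over 61 s, if anything falls off the work surface, if the arm or the gripper's body presses on something with over 40 N, if the wrist force passes 120 N, or if a joint passes its speed limit or range.

## Working session

There is one attempt and no reset: what is moved stays moved. The work goes in short steps, Python scripts to look and compute and a tool call to move; the robot and the scene stay as the last step left them, time stands still between calls to the robot, and variables do not carry over. Pictures are saved under pics/ and viewed, and the job is handed in when it is done.

Besides the shell and the picture viewer there is one more tool, called as name(argument=value, ...) on one line, values as JSON. step_arm: Moves the arm, as the interface text tells. Its arguments: {"type":"object","properties":{"moves":{"type":"array","items":{"type":"array","items":{"type":"array","items":{"type":"number"}}}},"force":{"type":"number"}},"required":["moves"]}

```bash
mkdir -p pics
cat > h.py <<'E'
import numpy as np, cv2
from workcell import env
from scipy.spatial.transform import Rotation as R
def q2R(q): return R.from_quat([q[1],q[2],q[3],q[0]]).as_matrix()
def snap(cam,name):
    s=env.get_state(); rgb,d=env.read_camera(cam)
    cv2.imwrite('pics/%s.png'%name,rgb[:,:,::-1]); np.savez('pics/%s.npz'%name,rgb=rgb,d=d,p=s['tcp_pos'],q=s['orientation'])
    return rgb,d,s
def Twc(cam,s=None):
    c=env.get_calibration(cam)
    if cam!='wrist': return np.array(c['mtx']),np.linalg.inv(np.array(c['camera_from_world']))
    T=np.eye(4);T[:3,:3]=q2R(s['orientation']);T[:3,3]=s['tcp_pos']
    return np.array(c['mtx']),T@np.array(c['T_tool_cam'])
def cloud(d,K,T):
    v,u=np.mgrid[:480,:640]
    P=np.stack([(u-K[0,2])/K[0,0]*d,(v-K[1,2])/K[1,1]*d,d],-1)
    return P@T[:3,:3].T+T[:3,3]
def atz(uv,z,K,T):
    r=T[:3,:3]@np.linalg.inv(K)@np.array([uv[0],uv[1],1.])
    return T[:3,3]+r*(z-T[2,3])/r[2]
E
python3 - <<'E'
from h import *
for c in ['scene','top','wrist']: 
    rgb,d,s=snap(c,c+'0'); K,T=Twc(c,s); print(c,T.round(3).tolist(),K[0,0],(d>0).mean())
print(s, env.nose_length)
K,T=Twc('top')
d=np.load('pics/top0.npz')['d'];C=cloud(d,K,T)
for n in ['keeper_knob','keeper','card_center','rack','carton','glass_center','cover_center','packA_center','packB_center','tape_center','scanner_center','driver_grip','smallbox_center']:
    r=env.silhouettes('top',n)
    for x in r[:2]:
        m=x['mask']&(d>0); print(n,round(x['confidence'],2),np.round(x['uv']),m.sum(),np.median(C[m],axis=0).round(3),np.percentile(C[m],[2,98],axis=0).round(3).tolist())
E
```

```text
scene [[-0.859, 0.407, -0.309, 1.028], [0.511, 0.699, -0.5, 0.631], [0.012, -0.587, -0.809, 1.276], [0.0, 0.0, 0.0, 1.0]] 613.7052533513137 0.9960221354166666
top [[-0.024, -0.98, 0.197, 0.377], [-1.0, 0.026, 0.011, -0.087], [-0.016, -0.197, -0.98, 1.218], [0.0, 0.0, 0.0, 1.0]] 560.3654137151264 0.9961263020833333
wrist [[0.305, 0.909, 0.285, 0.103], [0.952, -0.29, -0.093, 0.57], [-0.002, 0.3, -0.954, 0.374], [0.0, 0.0, 0.0, 1.0]] 399.32263137203955 0.995908203125
{'clock': 0.1, 'joint_pos': array([1.12141098e+00, 3.13910384e-01, 4.50901273e-02, 1.30360940e+00,
       7.93480793e-06, 1.43121201e+00]), 'qvel': array([-3.05774174e-03, -2.03313491e-03,  4.18698430e-03,  1.21558916e-03,
       -1.89789529e-05,  1.00659073e-04]), 'tau': array([ 3.05386675e-03, -4.81725955e+01,  2.99243939e+01,  1.26400357e-02,
       -5.68194298e-05,  4.00545133e-06]), 'tcp_pos': array([0.17510414, 0.54722499, 0.24150551]), 'orientation': array([ 0.57064356, -0.41714216,  0.57166475,  0.41660264]), 'wrist_force': array([-0.18902128,  0.73767081,  0.32493162]), 'ft_torque': array([-0.04983445,  0.03069383,
[... 1295 characters left out ...]
248.] 1556 [0.588 0.258 0.063] [[0.563, 0.199, 0.044], [0.615, 0.32, 0.068]]
tape_center 0.66 [270. 176.] 1248 [0.769 0.045 0.045] [[0.723, -0.004, -0.002], [0.818, 0.092, 0.052]]
scanner_center 0.62 [278. 262.] 1667 [0.567 0.019 0.031] [[0.48, -0.008, 0.011], [0.627, 0.058, 0.039]]
scanner_center 0.44 [340. 258.] 743 [ 0.538 -0.111  0.139] [[0.433, -0.14, 0.091], [0.639, -0.082, 0.18]]
driver_grip 0.58 [508. 286.] 668 [ 0.499 -0.471  0.022] [[0.446, -0.483, 0.012], [0.61, -0.459, 0.029]]
driver_grip 0.16 [378. 244.] 634 [ 0.581 -0.183  0.088] [[0.572, -0.228, 0.014], [0.59, -0.135, 0.125]]
smallbox_center 0.79 [183. 184.] 2728 [0.737 0.226 0.054] [[0.694, 0.168, 0.003], [0.79, 0.288, 0.06]]
```

View pics/top0.png

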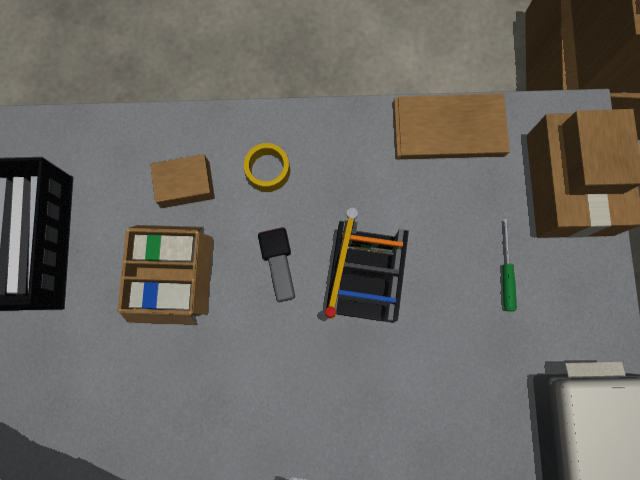

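View pics/scene0.png

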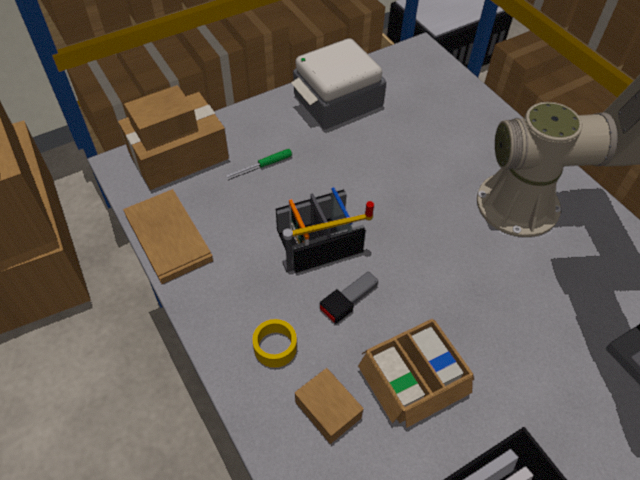

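```bash
cat > fit.py <<'E'
from h import *
K,T=Twc('top');z=np.load('pics/top0.npz');C=cloud(z['d'],K,T);rgb=z['rgb'].astype(int)
def rect(m,name,extra=''):
    p=C[m][:,:2].astype(np.float32); r=cv2.minAreaRect(p*1000); print(name,m.sum(),[np.round(a,1) for a in r], C[m][:,2].mean().round(4))
X,Y,Z=C[...,0],C[...,1],C[...,2]
# orange strip
hsv=cv2.cvtColor(z['rgb'],cv2.COLOR_RGB2HSV)
reg=(X>.4)&(X<.67)&(Y>-.27)&(Y<-.06)
m=reg&(Z>.115)&(Z<.13)
n,l=cv2.connectedComponents(m.astype(np.uint8))
for i in range(1,n):
    if (l==i).sum()>30: rect(l==i,'panel-top'); print(' hsv',np.median(hsv[l==i],axis=0))
m=reg&(Z>.128)&(Z<.147); 
rect(m,'bar')
m=reg&(Z>.165); rect(m,'knob')
m=reg&(Z>.08)&(Z<.1)
rect(m,'rack top')
m=(X>.4)&(X<.67)&(Y>.15)&(Y<.36)&(Z>.069)&(Z<.085); rect(m,'carton top')
# knob network pixel
m=reg&(hsv[...,1]>150)&((hsv[...,0]<5)|(hsv[...,0]>172))&(Z>.12)
rect(m,'red');
E
python3 fit.py
```

```text
panel-top 247 [array([ 582.9, -183. ]), array([104.2,   9.3]), np.float64(80.0)] 0.1217
 hsv [ 13. 218. 194.]
panel-top 250 [array([ 527.8, -171.7]), array([108.7,   8.8]), np.float64(80.2)] 0.1216
 hsv [120.  16.  73.]
panel-top 263 [array([ 473.2, -159.8]), array([112.1,   8.8]), np.float64(80.3)] 0.122
 hsv [109. 194. 156.]
bar 674 [array([ 538.3, -113.2]), array([ 21.3, 222. ]), np.float64(76.5)] 0.1383
knob 94 [array([441.3, -87.9]), array([18.5, 18.5]), np.float64(87.7)] 0.178
rack top 1500 [array([ 531.6, -167. ]), array([144.4, 191.9]), np.float64(80.2)] 0.09
carton top 1789 [array([538.9, 261.6]), array([160.9, 182.5]), np.float64(86.6)] 0.0745
red 82 [array([440.3, -86.9]), array([16.6, 16.5]), np.float64(88.5)] 0.1779
```

```bash
cat > plan.py <<'E'
from h import *
def Rtool(yaw): # tool x down, tool z at world yaw
    z=np.array([np.cos(yaw),np.sin(yaw),0]);x=np.array([0,0,-1.]);return np.stack([x,np.cross(z,x),z],1)
def rel(p,yaw,flip=True):
    s=env.get_state();R0=q2R(s['orientation']);p0=np.array(s['tcp_pos'])
    return R.from_matrix(R0.T@Rtool(yaw)).as_rotvec().round(4), (R0.T@(np.array(p)-p0)).round(4)
def info():
    s=env.get_state();R0=q2R(s['orientation']);print('tcp',np.round(s['tcp_pos'],4),'toolx',R0[:,0].round(3),'toolz yaw',np.degrees(np.arctan2(R0[1,2],R0[0,2])).round(2),'j',np.round(s['joint_pos'],2),'gap',s['finger_gap'],'F',np.round(s['wrist_force'],2),'t',s['clock'])
E
python3 - <<'E'
from plan import *
info()
for y in (76,-104): print(y,rel([.441,-.088,.25],np.radians(y)))
E
```

```text
tcp [0.1753 0.5477 0.2424] toolx [ 0.  0. -1.] toolz yaw 72.25 j [ 1.12  0.31  0.05  1.3  -0.    1.43] gap 0.08508322652361015 F [0.06 0.39 0.23] t 0.8
76 (array([-0.0655,  0.0002,  0.0001]), array([-0.0077, -0.4468, -0.5244]))
-104 (array([ 3.0761e+00,  1.0000e-04, -2.0000e-04]), array([-0.0077, -0.4468, -0.5244]))
```

step_arm(moves=[[[-0.01,0,0,0,-0.035,-0.042,1],[-0.02,0,0,0,-0.07,-0.084,1],[-0.03,0,0,0,-0.1,-0.12,1],[-0.04,0,0,0,-0.14,-0.164,1],[-0.05,0,0,0,-0.175,-0.205,1],[-0.06,0,0,0,-0.21,-0.246,1],[-0.065,0,0,0,-0.245,-0.287,1],[-0.065,0,0,0,-0.28,-0.328,1],[-0.065,0,0,0,-0.315,-0.369,1],[-0.065,0,0,0,-0.35,-0.41,1],[-0.065,0,0,0,-0.375,-0.44,1],[-0.065,0,0,0,-0.375,-0.44,1]]])

```text
clock: 2.0
tcp_pos: [0.3995, 0.0111, 0.2426]
orientation: [0.558, -0.435, 0.558, 0.434]
wrist_force: [-0.4, 0.7, -0.5]
finger_gap: 0.0856
```

Run:
```python
from plan import *
info()
rgb,d,s=snap('wrist','w1');K,T=Twc('wrist',s);C=cloud(d,K,T);X,Y,Z=C[...,0],C[...,1],C[...,2]
hsv=cv2.cvtColor(rgb,cv2.COLOR_RGB2HSV)
def rect(m,n):
    if m.sum()>5: r=cv2.minAreaRect(C[m][:,:2].astype(np.float32)*1000); print(n,m.sum(),[np.round(a,1) for a in r],C[m][:,2].mean().round(4))
reg=(X>.38)&(X<.7)&(Y>-.3)&(Y<-.03)
rect(reg&(Z>.17)&(Z<.185),'knobtop')
rect(reg&(Z>.08)&(Z<.094),'racktop')
rect(reg&(Z>.132)&(Z<.145),'bar')
for r in env.boxes_of('wrist','keeper_knob')[:2]: print(r, atz(r['uv'],.158,K,T))
print(rel([.441,-.088,.25],np.radians(76)))
```

```text
tcp [0.3995 0.0111 0.2426] toolx [ 0.002 -0.001 -1.   ] toolz yaw 75.79 j [-0.17 -0.03 -0.36  1.24 -0.    0.07] gap 0.08558675829589385 F [-0.41  0.71 -0.48] t 2.0
racktop 5852 [array([ 514.6, -163.8]), array([144.8, 159.8]), np.float64(80.4)] 0.089
bar 1554 [array([491.2, -99. ]), array([ 14.6, 120.8]), np.float64(73.5)] 0.1376
{'uv': [204.4, 400.2], 'confidence': 0.55} [ 0.48438597 -0.08800852  0.158     ]
{'uv': [208.5, 323.1], 'confidence': 0.48} [ 0.43093368 -0.06679798  0.158     ]
(array([-0.0061, -0.0004,  0.0015]), array([-0.0075, -0.0644, -0.0859]))
```

View pics/w1.png

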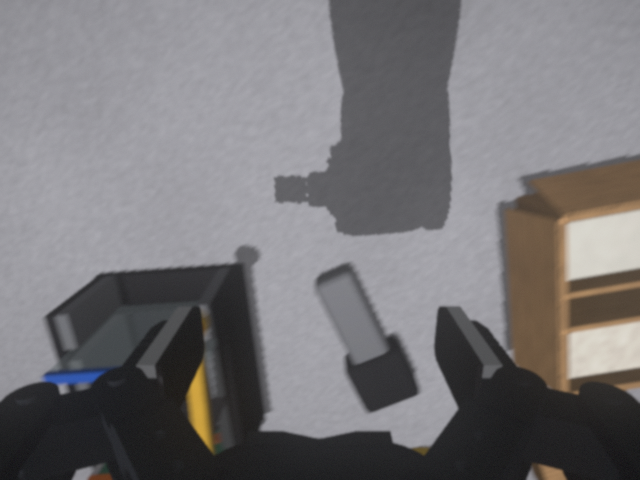

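step_arm(moves=[[[0,0,0,0,-0.032,-0.043,1],[0,0,0,0,-0.064,-0.086,1],[0,0,0,0,-0.064,-0.086,1],[0,0,0,0,-0.064,-0.086,1]]])

```text
clock: 2.5
tcp_pos: [0.4408, -0.0888, 0.2423]
orientation: [0.559, -0.433, 0.559, 0.433]
wrist_force: [-0.7, 0.6, -0.9]
finger_gap: 0.0853
```

Run:
```python
from plan import *
info()
rgb,d,s=snap('wrist','w2');K,T=Twc('wrist',s);C=cloud(d,K,T);X,Y,Z=C[...,0],C[...,1],C[...,2]
def rect(m,n):
    if m.sum()>5: r=cv2.minAreaRect(C[m][:,:2].astype(np.float32)*1000); print(n,m.sum(),[np.round(a,1) for a in r],C[m][:,2].mean().round(4))
reg=(X>.38)&(X<.7)&(Y>-.3)&(Y<-.03)
rect(reg&(Z>.17)&(Z<.185),'knobtop')
rect(reg&(Z>.132)&(Z<.145),'bar')
rgb,d,s=snap('top','t2')
rgb,d,s=snap('scene','s2');K,T=Twc('scene');C=cloud(d,K,T);X,Y,Z=C[...,0],C[...,1],C[...,2]
hsv=cv2.cvtColor(rgb,cv2.COLOR_RGB2HSV)
m=(hsv[...,1]>150)&((hsv[...,0]<5)|(hsv[...,0]>172))&(Z>.12)&(Z<.2)
rect(m&(Y<0),'scene red');print(np.median(C[m&(Y<0)],axis=0))
```

```text
tcp [ 0.4408 -0.0888  0.2423] toolx [ 0.001 -0.    -1.   ] toolz yaw 75.52 j [-0.38  0.07 -0.26  1.24 -0.   -0.12] gap 0.0853431107389983 F [-0.71  0.61 -0.86] t 2.5
knobtop 1133 [array([440.6, -88.1]), array([19.4, 19.1]), np.float64(62.1)] 0.1777
bar 3031 [array([ 511.3, -107.7]), array([ 21.4, 168.1]), np.float64(74.7)] 0.1383
scene red 92 [array([444.2, -85.6]), array([19.2, 16.1]), np.float64(66.5)] 0.1659
[ 0.44562865 -0.08262027  0.16852888]
```

View pics/w2.png

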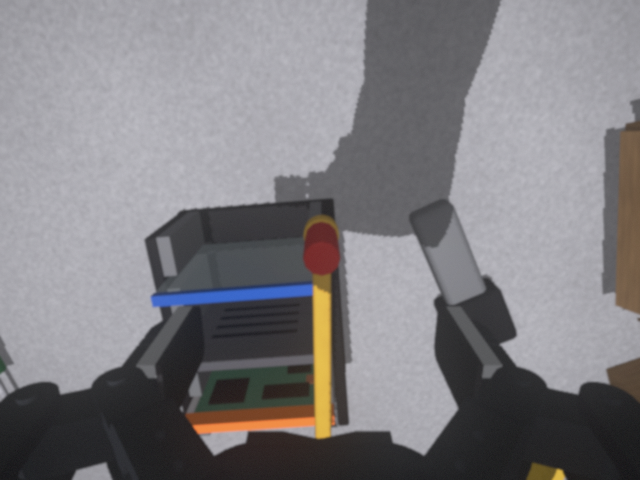

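View pics/s2.png

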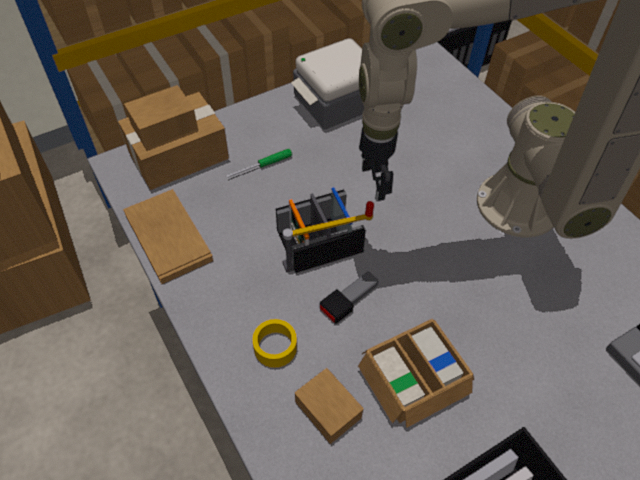

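step_arm(moves=[[[0,0,0,0.04,0,0,1],[0,0,0,0.075,0,0,1],[0,0,0,0.086,0,0,1],[0,0,0,0.086,0,0,0.28],[0,0,0,0.086,0,0,0.28],[0,0,0,0.086,0,0,0.28],[0,0,0,0.086,0,0,0.28],[0,0,0,0.086,0,0,0.28]]], force=20)

```text
clock: 3.45
tcp_pos: [0.4405, -0.0868, 0.1574]
orientation: [0.559, -0.435, 0.558, 0.433]
wrist_force: [-0.6, 0.2, -0.1]
finger_gap: 0.0239
```

Run:
```python
from plan import *
info()
h=np.array([.638,-.1365]);k=np.array([.4406,-.0881]);print(np.linalg.norm(k-h),np.degrees(np.arctan2(*(k-h)[::-1])))
a0=np.arctan2(*(k-h)[::-1])
for i in range(1,14):
    a=a0-i*.11; p=h+.2*np.array([np.cos(a),np.sin(a)]); print(i,i*.11,*rel([*p,.156],np.radians(75.5)-i*.11),p.round(3))
```

```text
tcp [ 0.4405 -0.0868  0.1574] toolx [ 0.002 -0.001 -1.   ] toolz yaw 75.72 j [-0.37  0.12 -0.42  1.03  0.   -0.12] gap 0.02390370822077611 F [-0.62  0.18 -0.07] t 3.45
0.20324694339645064 166.22356854858984
1 0.11 [1.138e-01 1.000e-04 2.200e-03] [ 0.0014 -0.0047  0.0208] [ 0.45  -0.068]
2 0.22 [2.238e-01 2.000e-04 2.200e-03] [ 0.0014 -0.0081  0.0425] [ 0.459 -0.048]
3 0.33 [3.338e-01 3.000e-04 2.200e-03] [ 0.0014 -0.0139  0.0637] [ 0.47  -0.028]
4 0.44 [0.4438 0.0005 0.0022] [ 0.0015 -0.022   0.0842] [ 0.483 -0.011]
5 0.55 [0.5538 0.0006 0.0022] [ 0.0015 -0.0323  0.1036] [0.497 0.006]
6 0.66 [0.6638 0.0007 0.0021] [ 0.0015 -0.0446  0.1218] [0.514 0.02 ]
7 0.77 [0.7738 0.0008 0.0021] [ 0.0015 -0.0589  0.1386] [0.532 0.033]
8 0.88 [0.8838 0.001  0.0021] [ 0.0016 -0.0749  0.1536] [0.551 0.044]
9 0.99 [0.9938 0.0011 0.002 ] [ 0.0016 -0.0925  0.1668] [0.571 0.052]
10 1.1 [1.1038 0.0012 0.002 ] [ 0.0017 -0.1114  0.178 ] [0.592 0.058]
11 1.21 [1.2138 0.0013 0.0019] [ 0.0017 -0.1314  0.1871] [0.614 0.062]
12 1.32 [1.3238 0.0014 0.0019] [ 0.0017 -0.1523  0.1939] [0.636 0.063]
13 1.43 [1.4338 0.0016 0.0018] [ 0.0018 -0.1739  0.1984] [0.658 0.063]
```

step_arm(moves=[[[0.11,0,0,0.0015,-0.002,0.021,0.28],[0.22,0,0,0.0015,-0.005,0.0425,0.28],[0.33,0,0,0.0015,-0.011,0.0635,0.28],[0.44,0,0,0.0015,-0.019,0.084,0.28],[0.55,0,0,0.0015,-0.029,0.1035,0.28],[0.66,0,0,0.0015,-0.042,0.122,0.28],[0.77,0,0,0.0015,-0.056,0.1385,0.28],[0.88,0,0,0.0015,-0.072,0.1535,0.28],[0.99,0,0,0.0015,-0.0895,0.167,0.28],[1.1,0,0,0.0015,-0.108,0.178,0.28],[1.21,0,0,0.0015,-0.128,0.187,0.28],[1.32,0,0,0.0015,-0.149,0.194,0.28]]])

```text
clock: 4.65
tcp_pos: [0.6334, 0.0648, 0.1563]
orientation: [0.708, 0.001, 0.706, -0.001]
wrist_force: [-0.1, -0.7, 0.8]
finger_gap: 0.0237
```

Run:
```python
from plan import *
info(); snap('scene','s3')
h=np.array([.6348,-.1357]);a0=np.radians(166.2)
for i in (1.32,1.4): 
    a=a0-i; print(rel([*(h+.2*np.array([np.cos(a),np.sin(a)])),.156],np.radians(75.5)-i))
```

```text
tcp [0.6334 0.0648 0.1563] toolx [ 0.002 -0.001 -1.   ] toolz yaw -0.15 j [-0.02  0.47  0.06  1.16 -0.    1.55] gap 0.023671492413280454 F [-0.06 -0.69  0.83] t 4.65
(array([-0.005 ,  0.0056,  0.0004]), array([ 0.0001, -0.0003, -0.0042]))
(array([0.075 , 0.0056, 0.0002]), array([ 0.0002, -0.0006,  0.0118]))
```

View pics/s3.png

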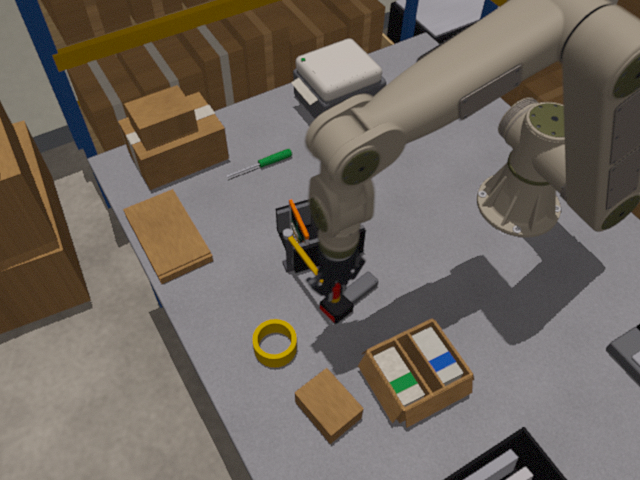

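step_arm(moves=[[[0.05,0,0,0,0,0.01,0.28],[0.1,0,0,0,-0.001,0.018,0.28],[0.1,0,0,0,-0.001,0.018,0.28],[0.1,0,0,0,-0.001,0.018,0.8],[0.1,0,0,0,-0.001,0.018,0.8],[0.1,0,0,0,-0.001,0.018,0.8],[0.1,0,0,-0.04,-0.001,0.018,0.8],[0.1,0,0,-0.08,-0.001,0.018,0.8],[0.1,0,0,-0.12,-0.001,0.018,0.8],[0.1,0,0,-0.12,-0.001,0.018,0.8]]])

```text
clock: 5.7
tcp_pos: [0.6564, 0.0635, 0.2836]
orientation: [0.712, 0.038, 0.7, -0.038]
wrist_force: [0.6, 0.3, 0.5]
finger_gap: 0.0682
```

Run:
```python
from plan import *
info(); print(rel([.56,-.178,.28],np.radians(-9.8)))
```

```text
tcp [0.6564 0.0635 0.2836] toolx [ 0.017 -0.001 -1.   ] toolz yaw -6.11 j [-0.03  0.47  0.38  1.46 -0.    1.65] gap 0.06815354252623776 F [0.59 0.29 0.5 ] t 5.7
(array([ 0.0644,  0.0168, -0.0016]), array([ 0.0022, -0.2504, -0.0702]))
```

step_arm(moves=[[[0.01,0,0,0,-0.042,-0.012,0.8],[0.02,0.005,0,0,-0.084,-0.024,0.8],[0.03,0.01,0,0,-0.126,-0.036,0.8],[0.04,0.015,0,0,-0.168,-0.048,0.8],[0.055,0.017,0,0,-0.21,-0.06,0.8],[0.064,0.017,0,0,-0.25,-0.07,0.8],[0.064,0.017,-0.001,0,-0.25,-0.07,0.35],[0.064,0.017,-0.001,0,-0.25,-0.07,0.35],[0.064,0.017,-0.001,0,-0.25,-0.07,0.35]]])

```text
clock: 6.6
tcp_pos: [0.5602, -0.1769, 0.282]
orientation: [0.704, 0.06, 0.705, -0.06]
wrist_force: [-0.1, -0.1, 0.4]
finger_gap: 0.0299
```

Run:
```python
from plan import *
info()
def rect(m,n,C):
    if m.sum()>20: r=cv2.minAreaRect(C[m][:,:2].astype(np.float32)*1000); print(n,m.sum(),[np.round(a,1) for a in r],C[m][:,2].mean().round(4))
for cam,nm in (('wrist','w4'),('top','t4')):
    rgb,d,s=snap(cam,nm);K,T=Twc(cam,s);C=cloud(d,K,T);X,Y,Z=C[...,0],C[...,1],C[...,2]
    hsv=cv2.cvtColor(rgb,cv2.COLOR_RGB2HSV)
    reg=(X>.4)&(X<.67)&(Y>-.27)&(Y<-.06)&(Z>.115)&(Z<.13)
    rect(reg&(hsv[...,1]>150)&(hsv[...,0]<20)&(hsv[...,0]>8),cam+' orange',C)
    rect(reg&(hsv[...,1]>120)&(hsv[...,0]<120)&(hsv[...,0]>100),cam+' blue',C)
    r=env.boxes_of(cam,'card_center'); print(r[:2])
```

```text
tcp [ 0.5602 -0.1769  0.282 ] toolx [-0.     0.001 -1.   ] toolz yaw -9.73 j [-0.44  0.33  0.17  1.41  0.    1.3 ] gap 0.029922726818851053 F [-0.11 -0.12  0.44] t 6.6
wrist orange 1664 [array([ 583.2, -175.6]), array([117.8,   8.2]), np.float64(80.2)] 0.1224
wrist blue 1795 [array([ 473.1, -157.2]), array([120.,   9.]), np.float64(79.9)] 0.1224
[{'uv': [343.6, 194.1], 'confidence': 0.92}]
[]
```

View pics/w4.png

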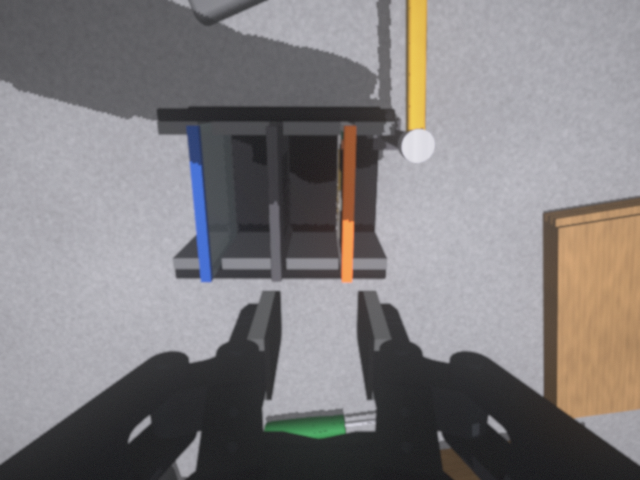

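View pics/t4.png

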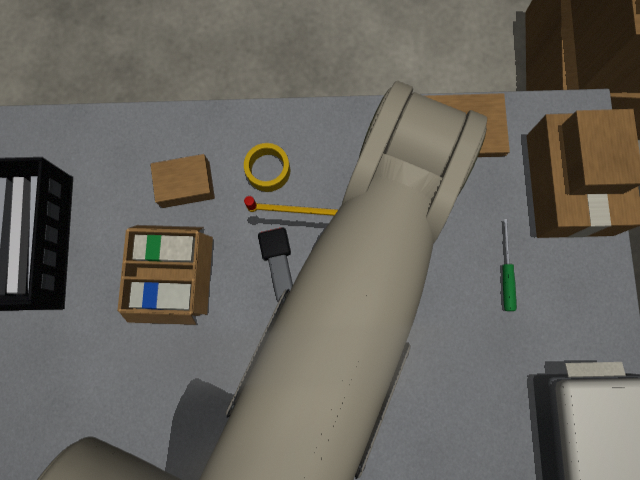

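Run:
```python
from plan import *
print(rel([.5832,-.1756,.103],np.radians(-9.8)))
```

```text
(array([ 0.0025, -0.0004, -0.0007]), array([0.1791, 0.0044, 0.0222]))
```

step_arm(moves=[[[0,0,0,0,0.004,0.022,0.35],[0,0,0,0.04,0.004,0.022,0.35],[0,0,0,0.08,0.004,0.022,0.35],[0,0,0,0.115,0.004,0.022,0.35],[0,0,0,0.135,0.004,0.022,0.35],[0,0,0,0.135,0.004,0.022,0.35]]])

```text
clock: 7.4
tcp_pos: [0.5809, -0.1741, 0.1434]
orientation: [0.702, 0.06, 0.707, -0.058]
wrist_force: [-0.1, 0.2, -1.1]
finger_gap: 0.0299
```

Run:
```python
from plan import *
info(); print(rel([.5832,-.1756,.103],np.radians(-9.8)))
rgb,d,s=snap('wrist','w5')
```

```text
tcp [ 0.5809 -0.1741  0.1434] toolx [-0.007  0.004 -1.   ] toolz yaw -9.57 j [-0.42  0.42 -0.04  1.12  0.    1.31] gap 0.02991881596783378 F [-0.09  0.15 -1.08] t 7.4
(array([ 0.004 , -0.0071, -0.0025]), array([ 0.0404, -0.0012,  0.0028]))
```

View pics/w5.png

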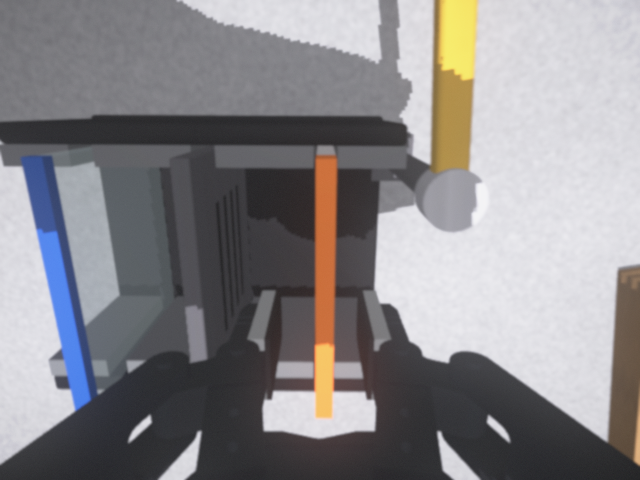

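step_arm(moves=[[[0.004,-0.007,-0.002,0.02,-0.001,0.0025,0.35],[0.004,-0.007,-0.002,0.039,-0.001,0.0025,0.35],[0.004,-0.007,-0.002,0.039,-0.001,0.0025,0.35],[0.004,-0.007,-0.002,0.039,-0.001,0.0025,0],[0.004,-0.007,-0.002,0.039,-0.001,0.0025,0],[0.004,-0.007,-0.002,0.039,-0.001,0.0025,0],[0.004,-0.007,-0.002,0.039,-0.001,0.0025,0],[0.004,-0.007,-0.002,0.039,-0.001,0.0025,0],[0.004,-0.007,-0.002,0.039,-0.001,0.0025,0]]], force=45)

```text
clock: 8.35
tcp_pos: [0.5845, -0.1762, 0.1088]
orientation: [0.706, 0.06, 0.703, -0.061]
wrist_force: [-3.4, 1.0, 7.0]
finger_gap: 0.0073
```

Run:
```python
from plan import *
info(); print(rel([.5832,-.1756,.33],np.radians(-9.8)))
```

```text
tcp [ 0.5845 -0.1762  0.1088] toolx [ 0.004 -0.002 -1.   ] toolz yaw -9.81 j [-0.42  0.45 -0.09  1.03  0.    1.32] gap 0.007267080744043368 F [-3.42  1.01  6.99] t 8.35
(array([-0.0002,  0.0046,  0.001 ]), array([-2.212e-01,  2.000e-04, -3.000e-04]))
```

step_arm(moves=[[[0,0,0,-0.015,0,0,0],[0,0,0,-0.035,0,0,0],[0,0,0,-0.06,0,0,0],[0,0,0,-0.085,0,0,0],[0,0,0,-0.11,0,0,0],[0,0,0,-0.135,0,0,0],[0,0,0,-0.16,0,0,0],[0,0,0,-0.18,0,0,0],[0,0,0,-0.18,0,0,0],[0,0,0,-0.18,0,0,0]]])

```text
clock: 9.35
tcp_pos: [0.5841, -0.1761, 0.2891]
orientation: [0.707, 0.06, 0.702, -0.061]
wrist_force: [0.1, -0.9, -1.7]
finger_gap: 0.0069
```

Run:
```python
from plan import *
info()
def rect(m,n,C):
    if m.sum()>20: r=cv2.minAreaRect(C[m][:,:2].astype(np.float32)*1000); print(n,m.sum(),[np.round(a,1) for a in r],C[m][:,2].mean().round(4))
K,T=Twc('top');z=np.load('pics/top0.npz');C=cloud(z['d'],K,T);X,Y,Z=C[...,0],C[...,1],C[...,2]
# carton: middle compartment floor and dividers
reg=(X>.43)&(X<.65)&(Y>.16)&(Y<.36)
m=reg&(Z<.03)&(X>.5)&(X<.58)&(Y>.19)&(Y<.33);rect(m,'midfloor',C)
m=reg&(Z>.071)&(Z<.08);rect(m,'rim',C)
np.set_printoptions(linewidth=200)
v=np.arange(255,282)
for u in (150,170): print([(a,round(float(X[a,u]),3),round(float(Z[a,u]),3)) for a in v])
snap('scene','s6')
rgb,d,s=snap('wrist','w6');K,T=Twc('wrist',s);C=cloud(d,K,T);hsv=cv2.cvtColor(rgb,cv2.COLOR_RGB2HSV)
m=(hsv[...,1]>150)&(hsv[...,0]<20)&(hsv[...,0]>8)&(C[...,2]>.2);rect(m,'orange',C)
```

```text
tcp [ 0.5841 -0.1761  0.2891] toolx [ 0.006 -0.002 -1.   ] toolz yaw -9.81 j [-0.42  0.37  0.24  1.44  0.    1.32] gap 0.006914336137466219 F [ 0.13 -0.86 -1.69] t 9.35
midfloor 606 [array([538. , 268.3]), array([124.4,  34.1]), np.float64(86.5)] 0.008
rim 1577 [array([539.2, 262.4]), array([159.5, 180.1]), np.float64(86.8)] 0.075
[(np.int64(255), 0.575, 0.06), (np.int64(256), 0.572, 0.064), (np.int64(257), 0.57, 0.064), (np.int64(258), 0.568, 0.063), (np.int64(259), 0.566, 0.06), (np.int64(260), 0.566, 0.045), (np.int64(261), 0.559, 0.076), (np.int64(262), 0.557, 0.076), (np.int64(263), 0.555, 0.075), (np.int64(264), 0.555, 0.062), (np.int64(265), 0.556, 0.046), (np.int64(266), 0.556, 0.029), (np.int64(267), 0.557, 0.011), (np.int64(268), 0.555, 0.005), (np.int64(269), 0.552, 0.009), (np.int64(270), 0.551, 0.007), (np.int64(271), 0.548, 0.005), (np.int64(272), 0.547, 0.003), (np.int64(273), 0.544, 0.005), (np.int64(274), 0.542, 0.002), (np.int64(275), 0.54, 0.005), (np.int64(276), 0.537, 0.007), (np.int64(277), 0.526, 0.076), (np.int64(278), 0.524, 0.078), (np.int64(279), 0.522, 0.0
[... 285 characters left out ...]
p.int64(262), 0.556, 0.077), (np.int64(263), 0.553, 0.081), (np.int64(264), 0.553, 0.072), (np.int64(265), 0.553, 0.054), (np.int64(266), 0.553, 0.039), (np.int64(267), 0.554, 0.022), (np.int64(268), 0.554, 0.008), (np.int64(269), 0.552, 0.004), (np.int64(270), 0.55, 0.003), (np.int64(271), 0.548, 0.004), (np.int64(272), 0.545, 0.004), (np.int64(273), 0.543, 0.007), (np.int64(274), 0.541, 0.004), (np.int64(275), 0.539, 0.003), (np.int64(276), 0.537, 0.002), (np.int64(277), 0.534, 0.007), (np.int64(278), 0.523, 0.078), (np.int64(279), 0.521, 0.074), (np.int64(280), 0.52, 0.065), (np.int64(281), 0.52, 0.049)]
orange 6334 [array([ 587.3, -158.1]), array([117.1,   7.9]), np.float64(80.3)] 0.3023
```

View pics/s6.png

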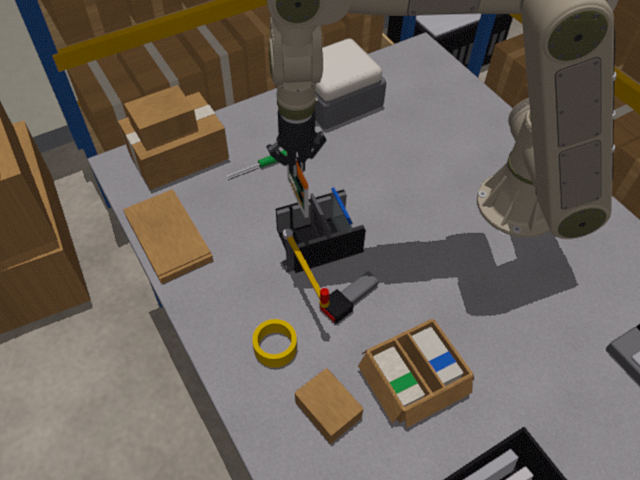

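View pics/w6.png

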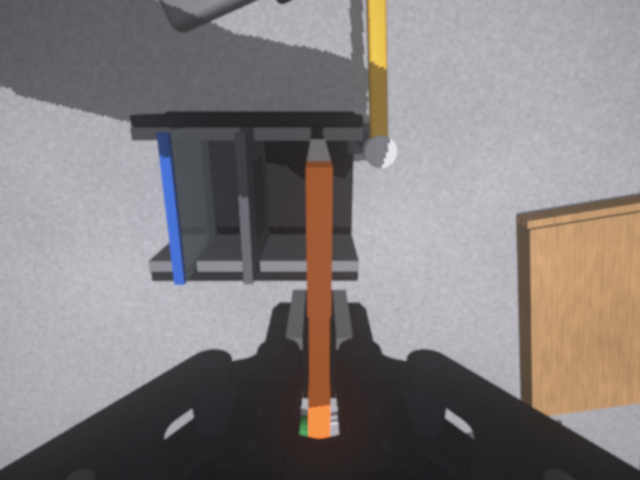

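Run:
```python
from plan import *
for nm in ('w4','w6'):
    z=np.load('pics/%s.npz'%nm);s={'tcp_pos':z['p'],'orientation':z['q']};K,T=Twc('wrist',s);C=cloud(z['d'],K,T);hsv=cv2.cvtColor(z['rgb'],cv2.COLOR_RGB2HSV)
    m=(hsv[...,1]>150)&(hsv[...,0]<20)&(hsv[...,0]>8)&(C[...,2]>.1)&(np.abs(C[...,0]-.585)<.04)
    v,u=np.nonzero(m)
    for a in np.linspace(v.min()+1,v.max()-1,8).astype(int):
        uu=u[v==a]; print(nm,a,uu.min(),uu.max(),C[a,int(uu.mean())].round(4),z['d'][a,int(uu.mean())].round(3))
```

```text
w4 128 345 354 [ 0.5926 -0.1182  0.1227] 0.282
w4 149 344 354 [ 0.5904 -0.1326  0.1228] 0.286
w4 171 343 354 [ 0.5874 -0.148   0.123 ] 0.291
w4 192 343 353 [ 0.5852 -0.1636  0.1216] 0.297
w4 214 342 352 [ 0.582  -0.1805  0.1206] 0.303
w4 235 342 352 [ 0.5794 -0.1962  0.1231] 0.305
w4 257 342 351 [ 0.576  -0.2142  0.1221] 0.312
w4 279 343 350 [ 0.5732 -0.2323  0.123 ] 0.316
w6 164 306 330 [ 0.5943 -0.1169  0.2941] 0.125
w6 203 306 331 [ 0.5925 -0.1274  0.302 ] 0.121
w6 242 307 330 [ 0.5904 -0.1395  0.3027] 0.124
w6 281 308 329 [ 0.5881 -0.1526  0.3023] 0.128
w6 320 309 329 [ 0.586  -0.1666  0.3021] 0.133
w6 359 309 329 [ 0.5834 -0.1819  0.3016] 0.138
w6 398 309 328 [ 0.5803 -0.1978  0.3016] 0.143
w6 438 311 326 [ 0.5772 -0.2153  0.3017] 0.148
```

Run:
```python
from plan import *
print(rel([.5395,.262,.29],np.radians(-3.3)))
```

```text
(array([-0.1137,  0.0028,  0.0006]), array([-0.0031,  0.4239, -0.1177]))
```

step_arm(moves=[[[-0.01,0,0,-0.003,0.02,-0.006,0],[-0.02,0,0,-0.003,0.06,-0.017,0],[-0.03,0,0,-0.003,0.1,-0.028,0],[-0.04,0,0,-0.003,0.14,-0.039,0],[-0.05,0,0,-0.003,0.18,-0.05,0],[-0.06,0,0,-0.003,0.22,-0.061,0],[-0.07,0,0,-0.003,0.26,-0.072,0],[-0.08,0,0,-0.003,0.3,-0.083,0],[-0.09,0,0,-0.003,0.34,-0.094,0],[-0.1,0,0,-0.003,0.38,-0.105,0],[-0.11,0,0,-0.003,0.41,-0.114,0],[-0.114,0.003,0,-0.003,0.424,-0.118,0]]])

```text
clock: 10.65
tcp_pos: [0.5378, 0.2648, 0.2882]
orientation: [0.706, 0.019, 0.708, -0.019]
wrist_force: [0.9, -0.1, -1.5]
finger_gap: 0.0071
```

Run:
```python
from plan import *
info()
rgb,d,s=snap('wrist','w7');K,T=Twc('wrist',s);C=cloud(d,K,T);X,Y,Z=C[...,0],C[...,1],C[...,2]
m=(X>.42)&(X<.66)&(Y>.15)&(Y<.37)&(Z>.07)&(Z<.081)
cv2.imwrite('pics/w7m.png',(m*255).astype(np.uint8))
r=cv2.minAreaRect(C[m][:,:2].astype(np.float32)*1000);print(r)
```

```text
tcp [0.5378 0.2648 0.2882] toolx [-0.003 -0.001 -1.   ] toolz yaw -3.08 j [0.32 0.36 0.22 1.44 0.   1.95] gap 0.00705009444515356 F [ 0.93 -0.08 -1.47] t 10.65
((538.8622436523438, 263.8756103515625), (157.7104034423828, 179.55609130859375), 86.7273178100586)
```

View pics/w7.png

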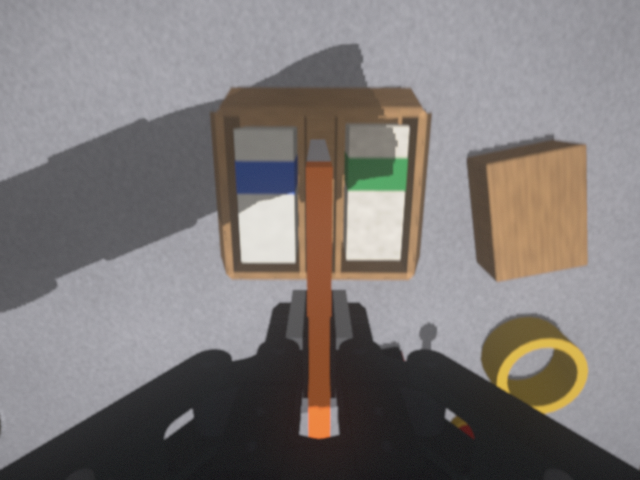

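View pics/w7m.png

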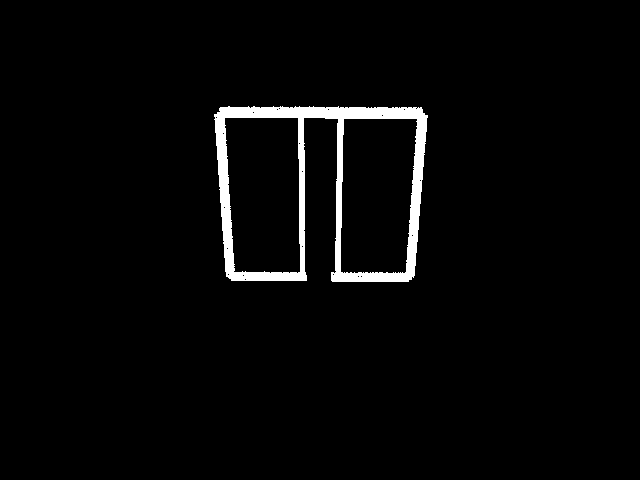

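Run:
```python
from plan import *
info();print(rel([.539,.263,.18],np.radians(-3.3)))
```

```text
tcp [0.5379 0.2656 0.2882] toolx [-0.003 -0.    -1.   ] toolz yaw -3.05 j [0.32 0.36 0.22 1.44 0.   1.95] gap 0.007116287161664881 F [ 1.37  1.2  -1.93] t 10.7
(array([ 0.0044, -0.0031,  0.0002]), array([ 0.1082, -0.0025,  0.0016]))
```

step_arm(moves=[[[0.004,-0.003,0,0,-0.0025,0.001,0],[0.004,-0.003,0,0.03,-0.0025,0.001,0],[0.004,-0.003,0,0.06,-0.0025,0.001,0],[0.004,-0.003,0,0.085,-0.0025,0.001,0],[0.004,-0.003,0,0.095,-0.0025,0.001,0],[0.004,-0.003,0,0.095,-0.0025,0.001,0]]])

```text
clock: 11.3
tcp_pos: [0.5376, 0.2614, 0.1915]
orientation: [0.706, 0.02, 0.708, -0.021]
wrist_force: [-0.1, 0.7, -1.0]
finger_gap: 0.007
```

Run:
```python
from plan import *
info();print(rel([.539,.263,.103],np.radians(-3.3)))
snap('scene','s8');snap('wrist','w8')
i=cv2.imread('pics/s8.png')[270:430,300:500];cv2.imwrite('pics/s8c.png',cv2.resize(i,None,fx=4,fy=3.7))
```

```text
tcp [0.5376 0.2614 0.1915] toolx [-0.004 -0.002 -1.   ] toolz yaw -3.38 j [ 0.32  0.38  0.01  1.21 -0.    1.95] gap 0.006982817853851001 F [-0.08  0.71 -1.04] t 11.3
(array([-0.0014, -0.0035,  0.0019]), array([0.0884, 0.0018, 0.0016]))
```

View pics/s8c.png

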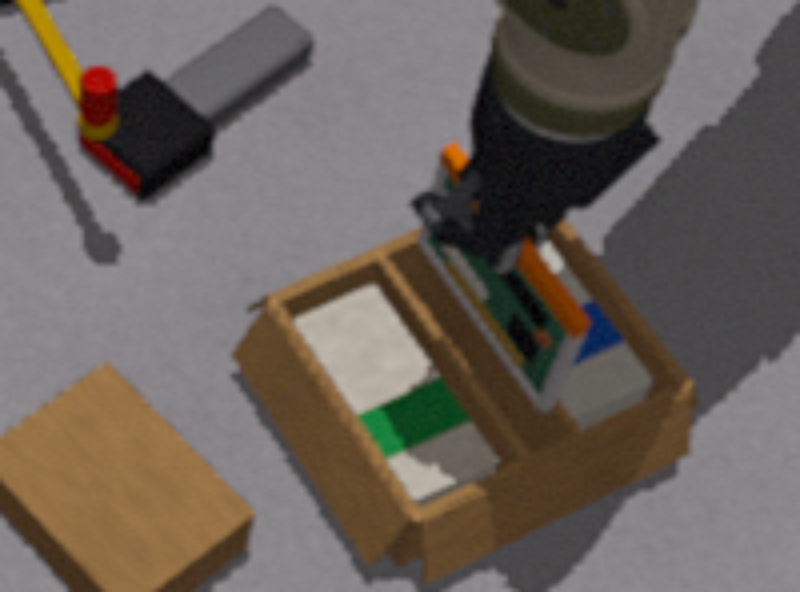

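View pics/w8.png

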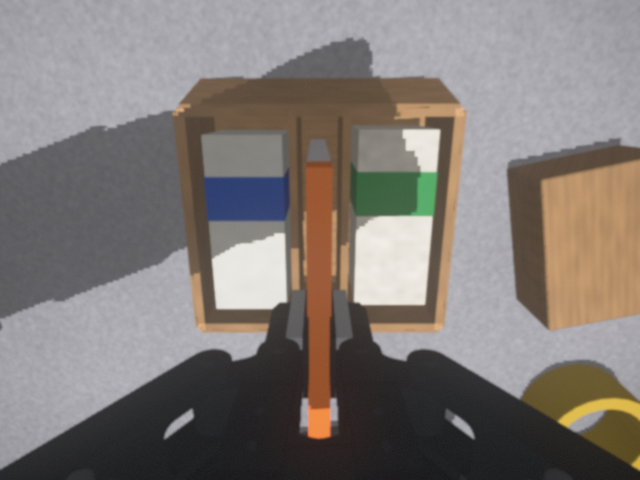

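step_arm(moves=[[[-0.001,-0.003,0.001,0.02,0.001,0.0015,0],[-0.001,-0.003,0.001,0.04,0.001,0.0015,0],[-0.001,-0.003,0.001,0.06,0.001,0.0015,0],[-0.001,-0.003,0.001,0.075,0.001,0.0015,0],[-0.001,-0.003,0.001,0.082,0.001,0.0015,0],[-0.001,-0.003,0.001,0.085,0.001,0.0015,0],[-0.001,-0.003,0.001,0.085,0.001,0.0015,0],[-0.001,-0.003,0.001,0.085,0.001,0.0015,0]]])

```text
clock: 12.2
tcp_pos: [0.5416, 0.2636, 0.1104]
orientation: [0.709, 0.021, 0.705, -0.02]
wrist_force: [0.6, 0.1, -0.9]
finger_gap: 0.0073
```

Run:
```python
from plan import *
info()
rgb,d,s=snap('wrist','w9');K,T=Twc('wrist',s);C=cloud(d,K,T);hsv=cv2.cvtColor(rgb,cv2.COLOR_RGB2HSV)
m=(hsv[...,1]>150)&(hsv[...,0]<20)&(hsv[...,0]>8)&(d<.2)
print([C[a,318].round(4).tolist() for a in (220,260,300,340,380,420)])
```

```text
tcp [0.5416 0.2636 0.1104] toolx [ 0.006  0.002 -1.   ] toolz yaw -3.29 j [ 0.32  0.43 -0.12  1.02 -0.    1.95] gap 0.007343232713716155 F [ 0.62  0.06 -0.86] t 12.2
[[0.5446, 0.3074, 0.1249], [0.5438, 0.2936, 0.123], [0.543, 0.2794, 0.1229], [0.5421, 0.265, 0.124], [0.5412, 0.2497, 0.125], [0.5402, 0.2314, 0.1237]]
```

View pics/w9.png

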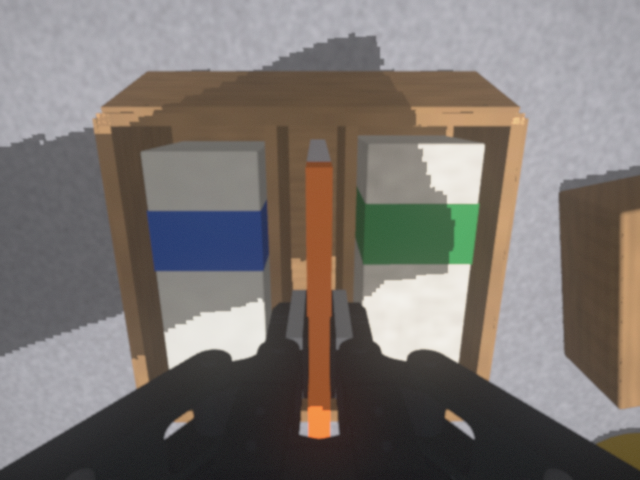

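step_arm(moves=[[[0,0.005,0,0.003,0,-0.002,0],[0,0.005,0,0.006,0,-0.002,0],[0,0.005,0,0.008,0,-0.002,0],[0,0.005,0,0.0095,0,-0.002,0],[0,0.005,0,0.0095,0,-0.002,0],[0,0.005,0,0.0095,0,-0.002,0]]])

```text
clock: 12.85
tcp_pos: [0.5398, 0.264, 0.1018]
orientation: [0.707, 0.021, 0.706, -0.019]
wrist_force: [-1.1, -0.8, 5.7]
finger_gap: 0.0074
```

Run:
```python
from plan import *
info()
rgb,d,s=snap('wrist','w10');K,T=Twc('wrist',s);C=cloud(d,K,T)
print([C[a,318].round(4).tolist() for a in (220,260,300,340,380,420)])
```

```text
tcp [0.5398 0.264  0.1018] toolx [ 0.002  0.002 -1.   ] toolz yaw -3.28 j [ 0.32  0.44 -0.13  1.    0.    1.95] gap 0.0073729202017472125 F [-1.06 -0.85  5.74] t 12.85
[[0.5429, 0.3074, 0.1152], [0.5421, 0.2943, 0.1153], [0.5413, 0.2802, 0.1152], [0.5404, 0.2651, 0.1149], [0.5395, 0.2497, 0.1159], [0.5385, 0.2321, 0.1154]]
```

step_arm(moves=[[[0,0,0,0,0,0,0.12],[0,0,0,0,0,0,0.16],[0,0,0,0,0,0,0.25],[0,0,0,0,0,0,0.35],[0,0,0,0,0,0,0.45],[0,0,0,0,0,0,0.45],[0,0,0,-0.02,0,0,0.45],[0,0,0,-0.06,0,0,0.45],[0,0,0,-0.1,0,0,0.45],[0,0,0,-0.15,0,0,0.45],[0,0,0,-0.15,0,0,0.45],[0,0,0,-0.15,0,0,0.45]]])

```text
clock: 14.1
tcp_pos: [0.5405, 0.264, 0.2535]
orientation: [0.709, 0.021, 0.705, -0.019]
wrist_force: [-0.3, -0.4, -0.2]
finger_gap: 0.0384
```

Run:
```python
from plan import *
info()
rgb,d,s=snap('wrist','w11');K,T=Twc('wrist',s);C=cloud(d,K,T);hsv=cv2.cvtColor(rgb,cv2.COLOR_RGB2HSV)
m=(hsv[...,1]>170)&(hsv[...,0]<20)&(hsv[...,0]>8)&(C[...,2]>.09)&(C[...,2]<.13)
r=cv2.minAreaRect(C[m][:,:2].astype(np.float32)*1000);print(m.sum(),r,C[m].mean(0))
snap('scene','s11')
```

```text
tcp [0.5405 0.264  0.2535] toolx [ 0.005  0.003 -1.   ] toolz yaw -3.28 j [0.32 0.36 0.14 1.34 0.   1.95] gap 0.038418554608866805 F [-0.34 -0.41 -0.23] t 14.1
241 ((541.8279418945312, 307.4510803222656), (30.753358840942383, 5.357958793640137), 86.47904968261719) [0.54190824 0.31161982 0.11551731]
```

View pics/w11.png

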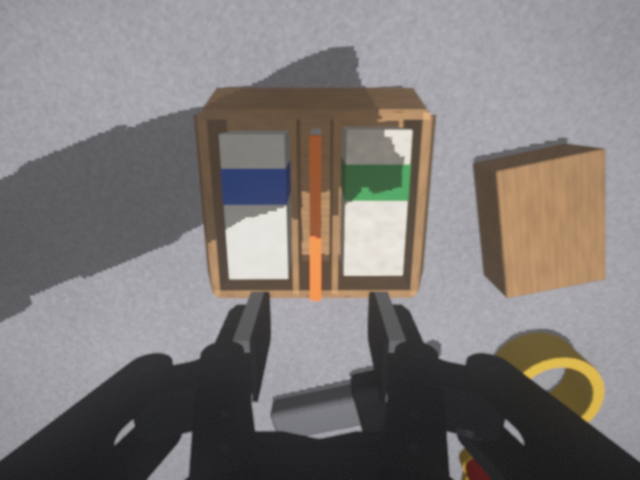

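View pics/s11.png

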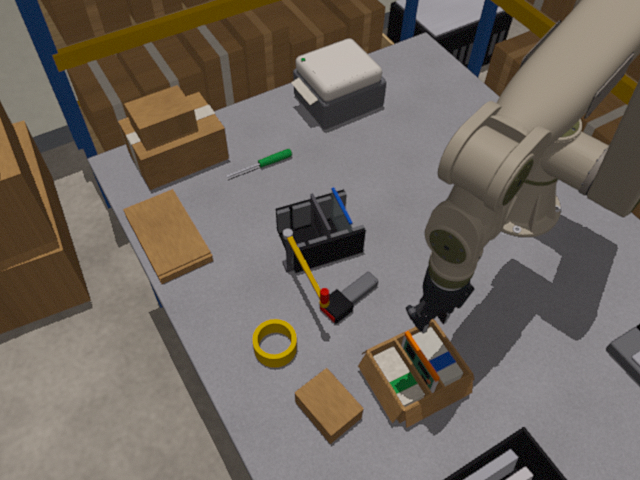

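step_arm(moves=[[[0,0,0,0,0,0,0.45],[0,0,0,0,0,0,0.45],[0,0,0,0,0,0,0.45],[0,0,0,0,0,0,0.45],[0,0,0,0,0,0,0.45]]])

```text
clock: 14.7
tcp_pos: [0.5389, 0.2634, 0.2503]
orientation: [0.707, 0.021, 0.707, -0.02]
wrist_force: [0.7, -0.4, 0.3]
finger_gap: 0.0387
```

Run:
```python
from plan import *
a=np.load('pics/w11.npz')
rgb,d,s=snap('wrist','w12');K,T=Twc('wrist',s);C=cloud(d,K,T);hsv=cv2.cvtColor(rgb,cv2.COLOR_RGB2HSV)
m=(hsv[...,1]>130)&(hsv[...,0]<20)&(hsv[...,0]>5)&(C[...,2]>.108)&(C[...,2]<.13)
r=cv2.minAreaRect(C[m][:,:2].astype(np.float32)*1000);print(m.sum(),r)
print(np.abs(rgb.astype(int)-a['rgb']).mean(),s['clock'])
env.hand_in()
```

```text
1870 ((539.3607177734375, 264.06475830078125), (119.30209350585938, 7.579285144805908), 86.51333618164062)
5.300595703125 14.7
the job is handed in; nothing more can be done
```

The control card is standing upright and released in the carton's middle compartment, and the job was handed in at 14.7 s with no verdict reported.

- **Retaining bar:** I held the red knob loosely between the fingers and swung the bar to about 1.4–1.5 rad, estimated from the tool path. The pictures show it fully off the rack.
- **Card:** I pinched its top edge, lifted it straight out and lowered it until the wrist force rose by about 6.6 N at floor contact. I then let go and backed off about 150 mm.
- **Last wrist picture:** The card's top edge is centred at (0.539, 0.264), against an estimated carton centre of (0.539, 0.263). It is in line with the carton to within about 0.5°. A reading just after release put the top 115 mm up, which means the card is on the floor of the compartment.
- **Other things:** The two other panels, the packed parts and the items on the bench looked unmoved in the pictures. I did not measure their positions again.

Two readings were misleading:
- **First wrist look at the knob:** The network's positions were up to 45 mm off because a finger hid the knob. I used the depth measurement instead.
- **Lifted card:** An orange-strip fit suggested an 18 mm offset. That came from the front face and from the gripper blocking the view, and the far-edge position showed no slip.

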